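# Clamp a mounting rail in the drilling fixture

### The arm

A 6-joint arm with a two-finger parallel gripper is mounted at the origin on a cart in front of the work surface, level with it; the furniture and walls round the work are solid. World frame = base frame: x ahead of the robot, y to its left, z up, the work surface at z = 0. Lengths are in m, angles in rad, forces in N, time in s.
With the tool pointing down it reaches from about 0.275 to 0.725 m from the base axis. Payload 5.6 kg.
Tool frame: the origin (TCP) lies between the finger pads; the fingertips stand ahead of it and the grasp point (between the pads) lies 11 mm behind it (ctrl.finger_overhang is the z of the fingertips in the tool frame, in m); z points along the fingers, y is the line along which they close (so a half turn about z gives the same grasp; the last joint's range is limited). The gripper opens to 85 mm and grips with 20 to 120 N. Pads are 22 mm wide; open, the fingers measure 114 mm over their backs; the gripper's body (76 mm by 85 mm) begins 54 mm behind the grasp point. The pads swing forward as they close: fully open they stand 13 mm farther back than shut.
Start: joints at [-0.935, 0.255, 0.108, 0, -1.424, -0.285], TCP at [0.189, -0.516, 0.239] pointing down, gripper open.
Joint ranges: [-2.95, 2.95], [-1.21, 1.97], [-1.09, 1.5], [-2.87, 1.71], [-2.94, -0.07], [-3.05, 3.05]. Speed limits (rad/s): [2.57, 2.57, 3.14, 3.14, 3.14, 3.14].

### API

Orientations are given as a unit quaternion [w, x, y, z].
In Python, from rig import observe, imaging, order, models, ctrl gives the robot as it stands. The module is installed in compiled form; this text tells all that it offers.
- The arm moves only by the tool servo_tool, never from a script. Its argument "motion" is a list that holds one entry, the list of rows, each a list of 6 numbers: the shift along the tool's x, y, z in m, then the turn, a rotation vector about the tool's x, y, z in degrees. A call has 1 to 12 rows; each row shifts and turns the commanded pose from where the row before left it, along the tool's axes as they then stand; what a row does not reach is not made up. A row lasts 1/12 s, in which the tool goes at most 41.7 mm and 7.16 degrees, less where a joint would pass 70% of its speed; a pose out of reach is approached as far as the arm can. A call is refused whole if a number of a shift passes 0.0417 or a number of a turn 7.16, either way. A call with a gripper value outside its range is refused whole. "claw" is the closure, from 0 (fully open) to 1 (shut), set as the call begins (left out, the last holds). The fingers move at their own pace and stop on an object; "force" is the grip in N (left out, the last holds). Time passes only in rows, so rows that do not move let the fingers close. It gives the time, the measured TCP pose, the force, the opening and the grip force at its end, in the units of the state.
- observe(): the state, without advancing time (a new reading comes with each control period).
- imaging.camera(name): name is "side" or "top"; returns a dict with "img" (420x560x3 uint8, red, green, blue), "depth" (420x560 float32, m along the optical axis (not along the pixel's ray), 0 where there is no reading), "fx", "fy", "cx", "cy" (pixels), "rvec" (rotation vector, rad) and "tvec" (3), from world to camera coordinates, as OpenCV has them. Camera axes: x right, y down, z forward; pixel columns grow to the right and rows downward; lengths in m; the calibration is good to about 2 mm. A picture is of the moment at which its call begins.
- order.close_job(): hands the job in; it is judged then, once.
Trained networks look in a picture, given as the dict that the camera call returned (one of the last four; its "shot" number tells which), for a name from the list of things; names that differ only in an ending like _2 or _b are one class to them, and where a whole thing is asked for, a point or a joint stands for the part that bears it (a point fixed in the world has none). Each returns a list of dicts, best first, with "score" (0 to 1); they miss things now and then, are a little off and sometimes report something else, mostly with a low value. They report only what shows in the picture. A call takes as long as a camera call.
- models.find_in(thing, picture): "rect" ([left, top, right, bottom] in pixels, round what is visible of it).
- models.cut_out(thing, picture): "mask" (420x560 bool, what is visible of it) and "rect" ([left, top, right, bottom] in pixels, round what is visible of it).
- models.mark_of(thing, picture): "uv" ([column, row] in pixels: a listed point, or the origin of a listed thing).
The state is a dict: "clock": time; "joints": joint angles; "qvel": joint speeds; "effort": joint torques, N m; "eef_pos": TCP position; "tool_rot": TCP orientation; "wrist_force": force on the tool from outside, world axes, zero at the start; "wrist_torque": the same for the moment, N m; "width": finger opening in m; "grasp_force": force on a finger pad.
Only numpy, scipy, OpenCV 4.12 (cv2) and the standard library are available. Lean on these libraries where they do the work, as an engineer would, in place of code of your own. Each camera call takes 0.05 s, during which the arm holds its last target. There are 200 camera calls.

### The job

Slide the slotted mounting rail along the channel of the drilling fixture, without lifting it out, under the clamp bridge until its far end rests against the end stop. Then push the captive wing knob on the bridge down against its spring and, while it is down, turn it clockwise as far as it goes, so that its thread catches, it stays down by itself and the rail is clamped. Leave the other things on the bench as they are.

Things in the scene. Friction and masses are not known exactly. Their poses are not given: they have to be found in the camera images.
- fixture: Aluminium drilling fixture fixed to the bench: base plate 90 (x) x 310 (y) x 10 mm, origin at the centre of its underside, z up; its channel runs along y, end stop at +y. Steel guide bars (tops 22 mm up, 40 mm apart inside, within 36 mm of the centre line) bound the channel from y = -22 to +135 mm, with a flared mouth from y = -39 mm; before that the plate is open.
- stop (a point): Middle of the end stop's face, where the channel ends, 14 mm above the fixture's underside (fixture frame y = +135 mm). The stop is 60 mm wide, its top 30 mm up.
- bridge (a point): Centre of the clamp bridge's top face, 38 mm above the fixture's underside (fixture frame x = 0, y = +75 mm). The bridge is 78 mm wide and spans y = +50 to +100 mm; its underside is 28 mm up. On it stands a round collar, 42 mm across, top 60 mm up, with the wing knob above.
- din_rail: Slotted cream-coloured top-hat rail offcut, 36 (x) x 160 (y) x 8 mm, lying in the channel; origin at the centre of its underside, its y axis points along its length towards the end stop. It starts short of the bridge, its front end already between the guide bars or their mouth. Home (front end against the stop) its origin is at y = +55 mm in the fixture's frame, 10 mm up.
- rail_rear (a point): Middle of the rail's rear end face (the end away from the stop), 4 mm above the rail's underside.
- knob_grip (a point): Centre of the black wing knob's grip bar, on the knob's axis, 88 mm above the fixture's underside while up. The bar is 14 mm thick (x), 48 mm long (y), 28 mm high (14 mm above and below this point); x and y turn with the knob. Directly below the bar is a round flange, 52 mm across, 5 mm thick, that may be pressed on.
- knob (a joint): Turn of the wing knob in rad, clockwise from above positive; about 0 at the start (bar along the channel), stops at 1.35. While up, a cross pin in the collar's slots lets it turn only about 0.09; pushed down 4.5 mm or more it turns under the thread, which draws it to 7 mm down between 0.4 and 1.1 and holds it there.
- plunger (a joint): How far the knob is pushed down, in m: 0 up, at most 0.009. A spring lifts it (3 N at the top, 6.5 N at the bottom); with the rail below, the clamp foot adds up to 8 N.
- foot: Sprung rubber clamp foot under the bridge, 36 x 30 x 6 mm, that moves down with the knob; origin at the centre of its top face. While the knob is up its underside hangs 22 mm above the fixture's underside, 4 mm clear of the rail's top.
- relay_0: Bystander: plug-in relay, grey on a black base, 22 x 28 x 36 mm, standing beside the fixture; origin at the centre of its underside.
- terminal_0: Bystander: grey rail terminal lying flat, 40 x 48 x 10 mm, on the robot's side of the fixture; origin at the centre of its underside.
- terminal_2: Bystander: grey rail terminal lying flat, 40 x 48 x 10 mm, beyond the fixture; origin at the centre of its underside.
- gauge_block: Bystander: small steel block with three holes, 32 x 50 x 16 mm, on the robot's side of the fixture; origin at the centre of its underside.
- multimeter: Bystander: multimeter, 140 x 68 x 43 mm, lying to the right; origin at the centre of its underside.
- pill_bottle: Bystander: white screw-cap bottle, 40 mm across, 80 mm high, standing at the far left; origin at the centre of its underside.

How it is judged:
On the way, in this order (a step that is already met when the one before it is completed fails the run):
1. the rail is in the channel with its far end against the end stop (within 3 mm), the knob still up (y of din_rail in the frame of fixture above 0.052 m and value of joint plunger below 0.003 m), for 0.2 s.
2. the knob is pushed down and its thread has caught (turned 0.4 rad or more) (value of joint plunger above 0.004 m and value of joint knob above 0.4 rad), for 0.1 s.
At the end, for the whole second after the job is handed in: The rail lies flat in the channel with its far end within 3 mm of the end stop; the knob is turned at least 1.1 rad clockwise and stays down by itself (at least 6 mm), and the clamp foot presses on the rail with more than 1.5 N (y of din_rail in the frame of fixture above 0.052 m and z of din_rail in the frame of fixture below 0.013 m and angle between the y axis of din_rail and the y axis of fixture, either way round below 0.06 rad and value of joint knob above 1.1 rad and value of joint plunger above 0.006 m and contact force between foot and din_rail above 1.5 N and linear speed of din_rail below 0.01 m/s); the robot touches nothing.
It fails at once if the rail is lifted out of the channel (more than 12 mm off the plate) (z of din_rail in the frame of fixture above 0.022 m).
It fails at once if another thing on the bench is disturbed (moved more than 30 mm) (distance of any of relay_0, terminal_0, terminal_2, gauge_block, multimeter, pill_bottle from where it was at the start of the episode above 0.03 m).
It also fails if it takes over 54 s, if anything falls off the work surface, if the arm or the gripper's body presses on something with over 40 N, if the wrist force passes 120 N, or if a joint passes its speed limit or range.

## Working session

There is one attempt and no reset: what is moved stays moved. The work goes in short steps, Python scripts to look and compute and a tool call to move; the robot and the scene stay as the last step left them, time stands still between calls to the robot, and variables do not carry over. Pictures are saved under pics/ and viewed, at most 10 in all, crops included, and the job is handed in when it is done.

Besides the shell and the picture viewer there is one more tool, called by a JSON object that holds its "op" and its "data", one argument or row to a line. servo_tool: Moves the arm, as the interface text tells. Its arguments: {"type":"object","properties":{"motion":{"type":"array","items":{"type":"array","items":{"type":"array","items":{"type":"number"}}}},"claw":{"type":"number"},"force":{"type":"number"}},"required":["motion"]}

```bash
mkdir -p pics; cat > h.py <<'E'
import numpy as np, cv2
from rig import observe, imaging, order, models, ctrl
def cam(n):
    return imaging.camera(n)
def PM(c):
    R=cv2.Rodrigues(np.array(c["rvec"],float))[0]; t=np.array(c["tvec"],float).ravel()
    K=np.array([[c["fx"],0,c["cx"]],[0,c["fy"],c["cy"]],[0,0,1]]); return K,R,t
def back(c,uv,z=None):
    K,R,t=PM(c); d=R.T@np.linalg.inv(K)@np.array([uv[0],uv[1],1.]); o=-R.T@t
    if z is not None: return o+d*(z-o[2])/d[2]
    dep=c["depth"][int(round(uv[1])),int(round(uv[0]))]; return o+d*dep
def tri(c1,u1,c2,u2):
    P=[K@np.c_[R,t] for K,R,t in (PM(c1),PM(c2))]
    X=cv2.triangulatePoints(P[0],P[1],np.array(u1,float).reshape(2,1),np.array(u2,float).reshape(2,1)); return (X[:3]/X[3]).ravel()
def cloud(c,m):
    K,R,t=PM(c); v,u=np.nonzero(m&(c["depth"]>0)); d=c["depth"][v,u]
    p=np.c_[(u-c["cx"])/c["fx"]*d,(v-c["cy"])/c["fy"]*d,d]; return (p-t)@R
E
cat > a.py <<'E'
from h import *
np.set_printoptions(precision=4,suppress=True)
s=observe();print(s["eef_pos"],s["tool_rot"],s["joints"],s["wrist_force"],ctrl.finger_overhang)
C={n:cam(n) for n in("top","side")}
for n in C: cv2.imwrite(f"pics/{n}0.png",C[n]["img"][:,:,::-1])
for th in ["stop","bridge","rail_rear","knob_grip","din_rail","fixture"]:
    r={n:models.mark_of(th,C[n]) for n in C}
    for n in C:
        for k in r[n][:1]: print(th,n,k["uv"],round(k["score"],2),back(C[n],k["uv"]))
    if r["top"] and r["side"]: print("  tri",tri(C["top"],r["top"][0]["uv"],C["side"],r["side"][0]["uv"]))
for th in ["din_rail","knob_grip","fixture","multimeter","relay_0","gauge_block","terminal_0","pill_bottle"]:
    for k in models.cut_out(th,C["top"])[:2]:
        p=cloud(C["top"],k["mask"]);print(th,round(k["score"],2),k["rect"],p.shape,np.percentile(p,[2,50,98],axis=0).ravel())
E
python3 a.py
```

```text
[ 0.1889 -0.516   0.2384] [-0.0002 -0.1745  0.9847  0.001 ] [-0.9354  0.2558  0.107  -0.0005 -1.4239 -0.2846] [ 1.3994 -0.4783  0.5339] 0.008
stop top [205.6, 219.3] 0.74 [0.4844 0.1577 0.0116]
bridge top [227.0, 221.7] 0.9 [0.4707 0.0933 0.0914]
rail_rear top [322.6, 222.7] 0.69 [ 0.4823 -0.1346  0.002 ]
rail_rear side [297.1, 210.3] 0.86 [ 0.4739 -0.1274  0.0094]
  tri [ 0.4786 -0.135   0.0043]
knob_grip top [227.2, 220.4] 0.74 [0.4725 0.0915 0.1024]
knob_grip side [270.9, 238.2] 0.56 [0.4692 0.1208 0.1001]
  tri [0.4761 0.0948 0.0798]
din_rail top [292.3, 221.9] 0.76 [ 0.4815 -0.0585  0.0148]
din_rail side [286.3, 226.0] 0.82 [ 0.4826 -0.0545  0.0085]
  tri [ 0.4831 -0.0585  0.0056]
fixture top [258.8, 221.6] 0.61 [0.4815 0.0252 0.0077]
fixture side [280.2, 246.5] 0.88 [0.4528 0.1082 0.073 ]
  tri [0.4784 0.0247 0.006 ]
din_rail 0.97 [258.8, 213.7, 322.1, 227.0] (915, 3) [ 0.4629 -0.1272  0.0085  0.4818 -0.0504  0.0137  0.4991  0.0246  0.0215]
din_rail 0.64 [198.1, 205.9, 319.6, 242.3] (3367, 3) [ 0.4339 -0.1225  0.0076  0.4718  0.0569  0.014   0.5225  0.167   0.1028]
knob_grip 0.
[... 384 characters left out ...]
2.7, 435.5, 209.8] (1491, 3) [ 0.5159 -0.405   0.019   0.5798 -0.3707  0.0327  0.6469 -0.3405  0.041 ]
relay_0 0.68 [281.0, 182.2, 294.8, 192.7] (99, 3) [ 0.5528 -0.0536  0.0131  0.5622 -0.0413  0.0369  0.5747 -0.029   0.0411]
relay_0 0.5 [214.2, 207.8, 236.7, 230.4] (419, 3) [0.4532 0.0722 0.0357 0.4751 0.0944 0.0767 0.5072 0.1198 0.1061]
gauge_block 0.73 [228.0, 247.5, 256.2, 262.7] (302, 3) [0.385  0.0422 0.0002 0.4018 0.066  0.017  0.4202 0.0908 0.021 ]
terminal_0 0.72 [230.7, 180.4, 253.4, 198.2] (209, 3) [0.5395 0.0545 0.0058 0.562  0.074  0.0105 0.5783 0.0924 0.0147]
pill_bottle 0.57 [141.2, 146.2, 163.1, 167.9] (380, 3) [0.6187 0.2705 0.0018 0.6337 0.2834 0.0725 0.6711 0.3287 0.0836]
```

```bash
python3 - <<'E'
import cv2
t=cv2.imread("pics/top0.png");s=cv2.imread("pics/side0.png")
cv2.imwrite("pics/tc.png",cv2.resize(t[160:290,180:345],None,fx=4.8,fy=4.5,interpolation=2))
E
```

```text
(no output)
```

View pics/tc.png

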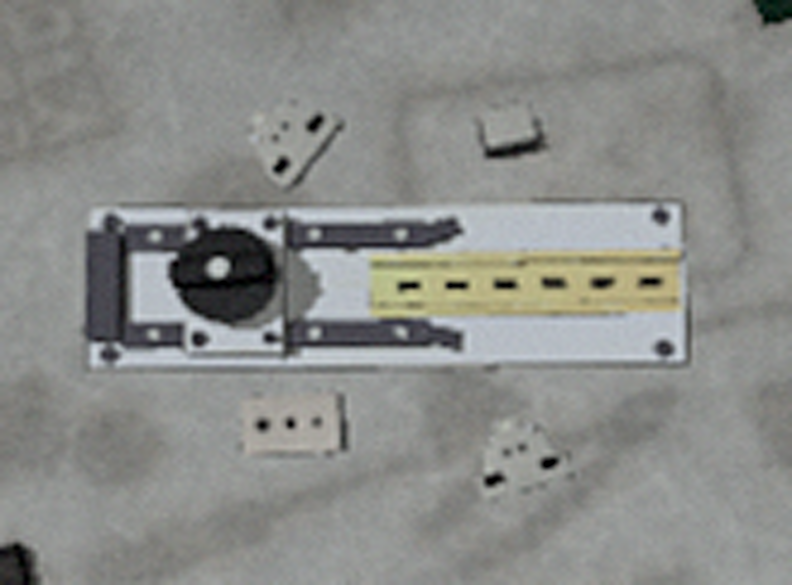

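View pics/side0.png

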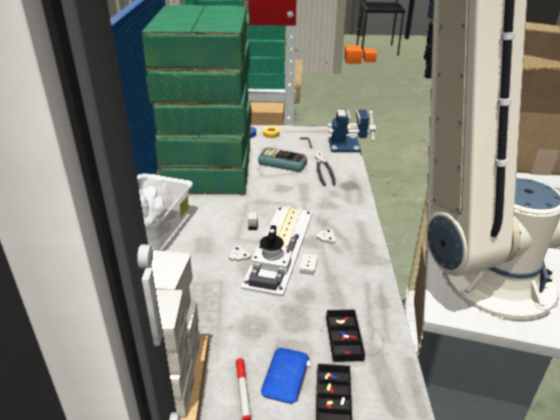

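```bash
python3 - <<'E'
from h import *
np.set_printoptions(precision=4,suppress=True)
C={n:cam(n) for n in("top","side")}
for n in C:
  m=models.cut_out("knob_grip",C[n])[0]; p=cloud(C[n],m["mask"]); q=p[(p[:,2]>0.092)]
  print(n,m["rect"],len(q),q.mean(0),np.percentile(q,[2,98],axis=0)); 
  if len(q)>5:
    w,v=np.linalg.eigh(np.cov(q[:,:2].T));print("bar axis",v[:,1],w**.5)
  q=p[(p[:,2]>0.068)&(p[:,2]<.082)];print(" flange",len(q),q.mean(0),q.min(0),q.max(0))
  m=models.cut_out("din_rail",C[n])[0]; p=cloud(C[n],m["mask"]); q=p[(p[:,2]>0.011)&(p[:,2]<.022)]
  (c,wh,a)=cv2.minAreaRect(q[:,:2].astype(np.float32));print(" rail",c,wh,a,np.median(q[:,2]),q[:,1].min())
  v=q[:,1]; f=np.polyfit(q[:,1],q[:,0],1);print(" fit",f)
# plate cloud
c=C["top"];p=cloud(c,np.ones((420,560),bool));b=(abs(p[:,0]-.48)<.07)&(abs(p[:,1]-.02)<.22)
for lo,hi in((.006,.0125),(.018,.025),(.026,.034),(.034,.042)):
  q=p[b&(p[:,2]>lo)&(p[:,2]<hi)];print(lo,len(q),np.percentile(q,[2,50,98],axis=0).ravel())
# plate edges and stop row
E
```

```text
top [217.4, 212.4, 238.5, 231.3] 132 [0.4761 0.094  0.1024] [[0.4687 0.0721 0.0959]
 [0.4852 0.1169 0.1065]]
bar axis [-0.122   0.9925] [0.0042 0.0134]
 flange 211 [0.4731 0.0939 0.0756] [0.4509 0.072  0.0701] [0.4981 0.117  0.0819]
 rail (0.4809831380844116, -0.051824212074279785) (0.03492892161011696, 0.15675541758537292) 2.5690250396728516 0.01441047173000293 -0.12988663849130874
 fit [-0.0379  0.4793]
side [260.8, 226.1, 282.6, 251.4] 122 [0.4722 0.104  0.0998] [[0.4648 0.0767 0.0925]
 [0.4806 0.1233 0.1037]]
bar axis [-0.1058  0.9944] [0.0041 0.015 ]
 flange 229 [0.471  0.1044 0.0737] [0.4473 0.074  0.0684] [0.4994 0.1246 0.0811]
 rail (0.47740837931632996, -0.04909840226173401) (0.03489254042506218, 0.1600944548845291) 2.6883010864257812 0.014509280423824697 -0.1285067912678753
 fit [-0.1051  0.4707]
0.006 1846 [ 0.4314 -0.1323  0.0064  0.4776 -0.0185  0.0107  0.5402  0.1717  0.0124]
0.018 692 [ 0.4146 -0.1194  0.0182  0.4683  0.0268  0.0215  0.5113  0.1554  0.0249]
0.026 217 [ 0.4446 -0.0038  0.0261  0.4756  0.1614  0.0301  0.5098  0.1735  0.0336]
0.034 287 [0.4391 0.0705 0.0343 0.4609 0.0897 0.039  0.5153 0.1679 0.0418]
```

The top crop shows the stop at the left (105,285), the knob at (222,275) with its bar along the channel, and the rail from (370,285) to (680,285). The relay, gauge block and terminals lie just beside the plate. The side view shows the same, with the channel free.

{"op": "servo_tool", "data": {
  "motion": [
    [[0,0,0,0,0,-7],[0,0,0,0,0,-7],[0,0,0,0,0,-7],[0,0,0,0,0,-7],[0,0,0,0,0,-7],[0,0,0,0,0,-7],[0,0,0,0,0,-7],[0,0,0,0,0,-7],[0,0,0,0,0,-7],[0,0,0,0,0,-7],[0,0,0,0,0,0]]
  ],
  "claw": 1,
  "force": 60
}}

```text
clock: 2.32
eef_pos: [0.189, -0.5165, 0.2393]
tool_rot: [0.0, 0.709, -0.705, -0.0]
wrist_force: [-0.5, 0.3, 0.7]
width: -0.0
grasp_force: 0.0
```

```bash
python3 - <<'E'
from h import *
np.set_printoptions(precision=4,suppress=True)
c=cam("top")
px=lambda x,y:(180+x/4.8,160+y/4.5)
for n,pt,z in [("UL",(90,205),.01),("UR",(685,200),.01),("LL",(90,370),.01),("LR",(688,362),.01),("railUL",(372,258),.018),("railLL",(372,316),.018),("railUR",(680,252),.018),("railLR",(680,311),.018),("stopin U",(127,232),.03),("stopin L",(124,342),.03),("knobtop",(218,268),.102),("barU in back",(287,247),.022),("barL in",(287,323),.022),("mouthU",(460,222),.022),("mouthL",(462,347),.022),("br nearU",(286,215),.038),("br nearL",(284,353),.038)]:
    print(n,back(c,px(*pt),z))
E
```

```text
UL [0.5189 0.1768 0.01  ]
UR [ 0.5274 -0.134   0.01  ]
LL [0.4271 0.1725 0.01  ]
LR [ 0.4373 -0.1361  0.01  ]
railUL [0.4909 0.028  0.018 ]
railLL [0.4589 0.0271 0.018 ]
railUR [ 0.4972 -0.1309  0.018 ]
railLR [ 0.4646 -0.1311  0.018 ]
stopin U [0.5015 0.1531 0.03  ]
stopin L [0.4414 0.152  0.03  ]
knobtop [0.4744 0.0957 0.102 ]
barU in back [0.4957 0.0717 0.022 ]
barL in [0.4539 0.0703 0.022 ]
mouthU [ 0.5112 -0.0171  0.022 ]
mouthL [ 0.4425 -0.0196  0.022 ]
br nearU [0.5112 0.0711 0.038 ]
br nearL [0.4364 0.0696 0.038 ]
```

{"op": "servo_tool", "data": {
  "motion": [
    [[-0.0293,-0.0243,0,0,0,0],[-0.0293,-0.0243,0,0,0,0],[-0.0293,-0.0243,0,0,0,0],[-0.0293,-0.0243,0,0,0,0],[-0.0293,-0.0243,0,0,0,0],[-0.0293,-0.0243,0,0,0,0],[-0.0293,-0.0243,0,0,0,0],[-0.0293,-0.0243,0,0,0,0],[-0.0293,-0.0243,0,0,0,0],[-0.0293,-0.0243,0,0,0,0],[-0.0293,-0.0243,0,0,0,0],[-0.0293,-0.0243,0,0,0,-1.4]]
  ]
}}

```text
clock: 3.37
eef_pos: [0.4809, -0.1626, 0.2396]
tool_rot: [-0.0, 0.715, -0.699, 0.0]
wrist_force: [0.5, -1.2, -0.0]
width: -0.0
grasp_force: 0.0
```

{"op": "servo_tool", "data": {
  "motion": [
    [[0,0,0.03,0,0,0],[0,0,0.03,0,0,0],[0,0,0.03,0,0,0],[0,0,0.03,0,0,0],[0,0,0.03,0,0,0],[0,0,0.02,0,0,0],[0,0,0.01,0,0,0],[0,0,0,0,0,0],[0,0,0,0,0,0]]
  ]
}}

```text
clock: 4.12
eef_pos: [0.4805, -0.1646, 0.0599]
tool_rot: [0.0, 0.716, -0.698, 0.0]
wrist_force: [0.3, -0.9, 0.4]
width: -0.0001
grasp_force: 0.0
```

{"op": "servo_tool", "data": {
  "motion": [
    [[0,0,0.02,0,0,0],[0,0,0.012,0,0,0],[0,0,0.006,0,0,0],[0,0,0,0,0,0],[-0.008,0,0,0,0,0],[-0.007,0,0,0,0,0],[-0.005,0,0,0,0,0],[-0.005,0,0,0,0,0],[-0.005,0,0,0,0,0],[-0.005,0,0,0,0,0],[-0.005,0,0,0,0,0],[0,0,0,0,0,0]]
  ]
}}

```text
clock: 5.12
eef_pos: [0.4789, -0.1235, 0.0213]
tool_rot: [-0.0, 0.717, -0.698, -0.0]
wrist_force: [-0.7, 0.0, -0.6]
width: -0.0
grasp_force: 0.0
```

```bash
python3 - <<'E'
from h import *
np.set_printoptions(precision=4,suppress=True)
c=cam("top");cv2.imwrite("pics/t1.png",cv2.resize(c["img"][160:290,180:345,::-1],None,fx=4.8,fy=4.5,interpolation=2))
p=cloud(c,models.cut_out("din_rail",c)[0]["mask"]);print(np.percentile(p,[2,50,98],axis=0))
E
```

```text
Traceback (most recent call last):
IndexError: list index out of range
```

View pics/t1.png

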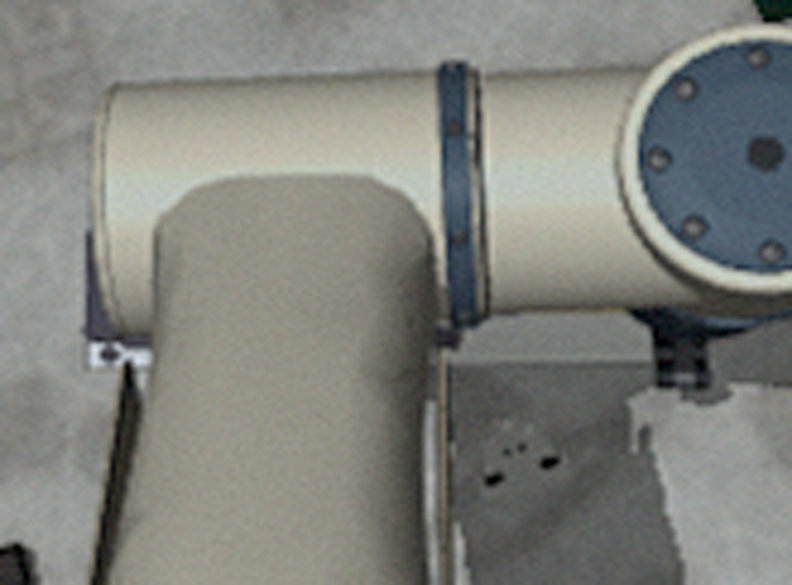

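The top view is covered by the arm, so I check with the side camera and look at the arm's height above the knob.

```bash
python3 - <<'E'
from h import *
np.set_printoptions(precision=4,suppress=True)
c=cam("side");cv2.imwrite("pics/s1.png",cv2.resize(c["img"][150:310,200:380,::-1],None,fx=3.7,fy=3.7,interpolation=2))
for t in ("din_rail","rail_rear"):
  for r in models.mark_of(t,c)[:1]: print(t,r["score"],r["uv"],back(c,r["uv"],.014))
E
```

```text
din_rail 0.66 [284.7, 228.3] [ 0.4818 -0.0367  0.014 ]
rail_rear 0.66 [297.1, 212.4] [ 0.47   -0.1115  0.014 ]
```

View pics/s1.png

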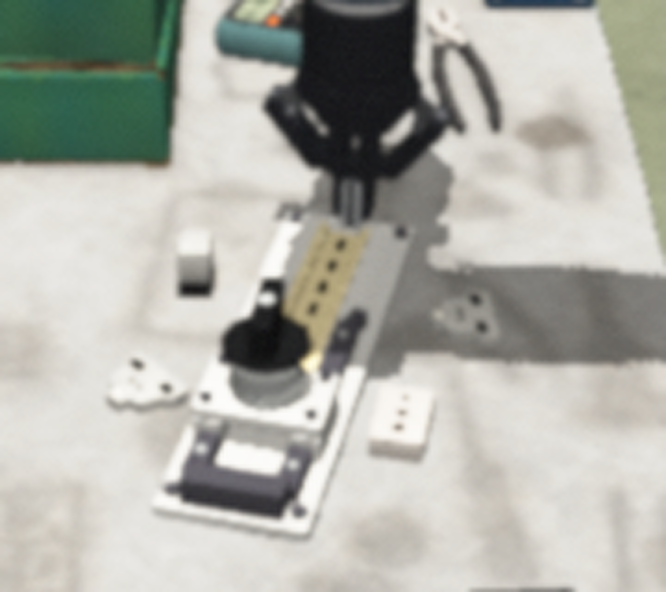

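The side view shows the closed tips at the rail's rear end (350,220), with the rail straight and moved forward towards the bridge. I push on.

{"op": "servo_tool", "data": {
  "motion": [
    [[-0.006,-0.0005,0,0,0,0],[-0.008,-0.0005,0,0,0,0],[-0.008,-0.0005,0,0,0,0],[-0.008,-0.0005,0,0,0,0],[-0.008,0,0,0,0,0],[-0.008,0,0,0,0,0],[-0.008,0,0,0,0,0],[-0.008,0,0,0,0,0],[-0.008,0,0,0,0,0],[-0.008,0,0,0,0,0],[-0.008,0,0,0,0,0],[-0.004,0,0,0,0,0]]
  ]
}}

```text
clock: 6.37
eef_pos: [0.4786, -0.0333, 0.0213]
tool_rot: [-0.0, 0.717, -0.698, 0.0]
wrist_force: [-0.9, -0.8, -0.5]
width: -0.0002
grasp_force: 0.2
```

{"op": "servo_tool", "data": {
  "motion": [
    [[-0.003,0,0,0,0,0],[-0.003,0,0,0,0,0],[-0.003,0,0,0,0,0],[-0.002,0,0,0,0,0],[0,0,0,0,0,0]]
  ]
}}

```text
clock: 6.78
eef_pos: [0.4784, -0.0231, 0.0213]
tool_rot: [-0.0, 0.716, -0.698, 0.0]
wrist_force: [0.1, -0.6, -0.7]
width: 0.0
grasp_force: 0.0
```

Expected contact with the stop is at TCP y ≈ -0.016; small steps until force appears.

{"op": "servo_tool", "data": {
  "motion": [
    [[-0.002,0,0,0,0,0],[-0.002,0,0,0,0,0],[-0.001,0,0,0,0,0],[-0.001,0,0,0,0,0],[0,0,0,0,0,0],[0,0,0,0,0,0]]
  ]
}}

```text
clock: 7.28
eef_pos: [0.4782, -0.0173, 0.0213]
tool_rot: [-0.0, 0.716, -0.698, -0.0]
wrist_force: [-0.4, 0.0, 0.0]
width: 0.0002
grasp_force: 0.0
```

{"op": "servo_tool", "data": {
  "motion": [
    [[-0.001,0,0,0,0,0],[0,0,0,0,0,0],[0,0,0,0,0,0]]
  ]
}}

```text
clock: 7.53
eef_pos: [0.4781, -0.0163, 0.0213]
tool_rot: [-0.0, 0.716, -0.698, -0.0]
wrist_force: [-0.2, -0.0, 0.5]
width: 0.0001
grasp_force: 0.0
```

{"op": "servo_tool", "data": {
  "motion": [
    [[-0.001,0,0,0,0,0],[-0.001,0,0,0,0,0],[0,0,0,0,0,0]]
  ]
}}

```text
clock: 7.78
eef_pos: [0.478, -0.0143, 0.0213]
tool_rot: [0.0, 0.716, -0.698, -0.0]
wrist_force: [1.0, 0.5, 0.1]
width: -0.0001
grasp_force: 0.1
```

```bash
python3 - <<'E'
from h import *
np.set_printoptions(precision=4,suppress=True)
print(observe()["eef_pos"],observe()["wrist_force"])
c=cam("side");cv2.imwrite("pics/s2.png",cv2.resize(c["img"][180:300,220:340,::-1],None,fx=5,fy=5,interpolation=2))
for t in ("din_rail","rail_rear"):
  for r in models.mark_of(t,c)[:1]: print(t,r["score"],r["uv"],back(c,r["uv"],.014))
E
```

```text
[ 0.478  -0.0143  0.0213] [0.9752 0.4984 0.0887]
din_rail 0.74 [270.1, 237.0] [0.5053 0.0066 0.014 ]
rail_rear 0.66 [284.0, 239.4] [0.4717 0.0063 0.014 ]
```

View pics/s2.png

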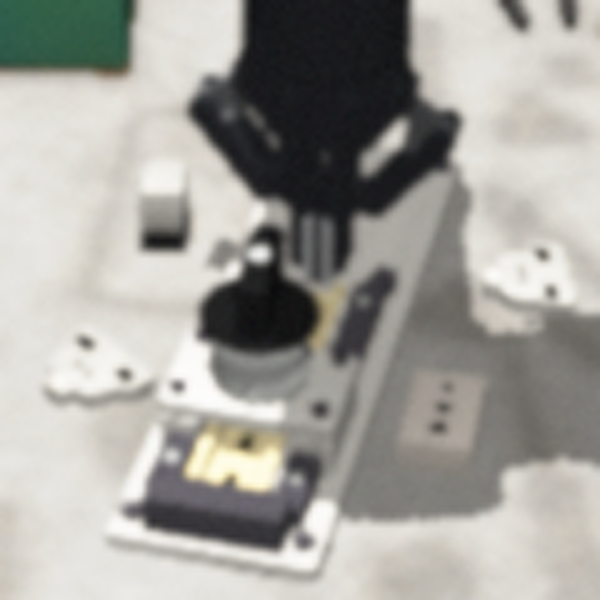

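The rail's front now shows beyond the bridge (240,455) close to the stop (220,500). There is no contact force yet, so I keep going in 1 mm steps.

{"op": "servo_tool", "data": {
  "motion": [
    [[-0.001,0,0,0,0,0],[0,0,0,0,0,0],[-0.001,0,0,0,0,0],[0,0,0,0,0,0]]
  ]
}}

```text
clock: 8.27
eef_pos: [0.4777, -0.0137, 0.0213]
tool_rot: [0.001, 0.717, -0.698, 0.0]
wrist_force: [0.8, -8.7, 0.5]
width: -0.0001
grasp_force: 4.0
```

{"op": "servo_tool", "data": {
  "motion": [
    [[-0.001,0,0,0,0,0],[0,0,0,0,0,0],[0,0,0,0,0,0]]
  ]
}}

```text
clock: 8.52
eef_pos: [0.4774, -0.0136, 0.0213]
tool_rot: [0.002, 0.717, -0.698, 0.001]
wrist_force: [1.8, -11.8, 1.1]
width: 0.0002
grasp_force: 5.9
```

{"op": "servo_tool", "data": {
  "motion": [
    [[-0.001,0,0,0,0,0],[0,0,0,0,0,0],[0,0,0,0,0,0]]
  ]
}}

```text
clock: 8.77
eef_pos: [0.4771, -0.0134, 0.0213]
tool_rot: [0.003, 0.717, -0.697, 0.001]
wrist_force: [1.3, -15.6, 0.1]
width: 0.0002
grasp_force: 7.8
```

The wrist force rises to 15 N with no further motion, so the rail is against the stop. I back off, rise, open and move above the knob.

{"op": "servo_tool", "data": {
  "motion": [
    [[0.005,0,0,0,0,0],[0.012,0,0,0,0,0],[0.012,0,0,0,0,0],[0,0,-0.03,0,0,0],[0,0,-0.04,0,0,0],[0,0,-0.04,0,0,0],[0,0,-0.03,0,0,0],[0,0,-0.02,0,0,0],[0,0,0,0,0,0],[0,0,0,0,0,0]]
  ]
}}

```text
clock: 9.6
eef_pos: [0.4795, -0.0388, 0.1824]
tool_rot: [-0.002, 0.716, -0.698, 0.001]
wrist_force: [0.2, 0.2, -1.2]
width: -0.0001
grasp_force: 0.0
```

{"op": "servo_tool", "data": {
  "motion": [
    [[-0.02,0,0,0,0,0],[-0.03,0,0,0,0,0],[-0.03,0,0,0,0,0],[-0.03,0,0,0,0,0],[-0.02,0,0,0,0,0],[-0.005,0,0,0,0,0],[0,0,0,0,0,0],[0,0,0,0,0,0]]
  ],
  "claw": 0
}}

```text
clock: 10.27
eef_pos: [0.4747, 0.0953, 0.1804]
tool_rot: [0.001, 0.716, -0.698, -0.0]
wrist_force: [0.2, -0.1, -0.6]
width: 0.0854
grasp_force: 0.0
```

```bash
python3 - <<'E'
from h import *
np.set_printoptions(precision=4,suppress=True)
print(observe()["eef_pos"],observe()["tool_rot"],observe()["wrist_force"])
c=cam("side");cv2.imwrite("pics/s3.png",cv2.resize(c["img"][180:300,220:340,::-1],None,fx=5,fy=5,interpolation=2))
for r in models.mark_of("knob_grip",c)[:1]: print(r["score"],r["uv"],back(c,r["uv"],.088))
m=models.cut_out("din_rail",c)
for k in m[:2]: p=cloud(c,k["mask"]);print(k["score"],k["rect"],np.percentile(p,[2,98],axis=0).ravel())
E
```

```text
[0.4747 0.0953 0.1804] [ 0.0008  0.7165 -0.6976 -0.0004] [ 0.1584 -0.0537 -0.6336]
0.76 [271.4, 237.5] [0.4735 0.1027 0.088 ]
0.46 [256.7, 236.5, 288.5, 276.7] [0.4592 0.0082 0.0087 0.4913 0.1398 0.0191]
```

View pics/s3.png

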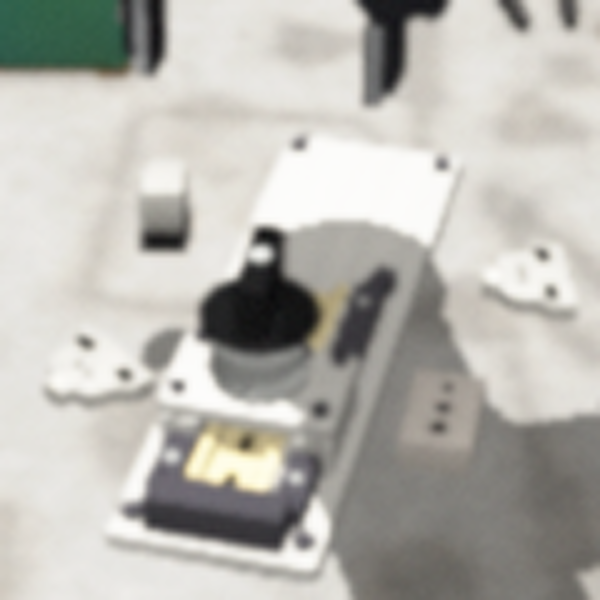

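The rail is home against the stop (235,475), the knob is up, and the open fingers at columns 145 and 380 straddle its bar at column 262. I descend and grip.

{"op": "servo_tool", "data": {
  "motion": [
    [[0,0,0.02,0,0,0],[0,0,0.025,0,0,0],[0,0,0.025,0,0,0],[0,0,0.015,0,0,0],[0,0,0.008,0,0,0],[0,0,0,0,0,0],[0,0,0,0,0,0]]
  ]
}}

```text
clock: 11.0
eef_pos: [0.4757, 0.0952, 0.0888]
tool_rot: [-0.0, 0.716, -0.698, 0.0]
wrist_force: [0.1, 0.6, 0.3]
width: 0.0852
grasp_force: 0.0
```

{"op": "servo_tool", "data": {
  "motion": [
    [[0,0,0,0,0,0],[0,0,0,0,0,0],[0,0,0,0,0,0],[0,0,0,0,0,0],[0,0,0,0,0,0],[0,0,0,0,0,0],[0,0,0,0,0,0],[0,0,0,0,0,0],[0,0,0,0,0,0],[0,0,0,0,0,0]]
  ],
  "claw": 1,
  "force": 60
}}

```text
clock: 11.83
eef_pos: [0.4754, 0.0957, 0.0885]
tool_rot: [-0.0, 0.716, -0.698, 0.0]
wrist_force: [0.5, 0.4, 2.8]
width: 0.0126
grasp_force: 61.0
```

{"op": "servo_tool", "data": {
  "motion": [
    [[0,0,0.002,0,0,0],[0,0,0.002,0,0,0],[0,0,0.002,0,0,0],[0,0,0.002,0,0,0],[0,0,0,0,0,0],[0,0,0,0,0,0]]
  ]
}}

```text
clock: 12.33
eef_pos: [0.4756, 0.0956, 0.081]
tool_rot: [-0.0, 0.716, -0.698, 0.0]
wrist_force: [-1.3, -0.4, 10.1]
width: 0.0124
grasp_force: 62.2
```

{"op": "servo_tool", "data": {
  "motion": [
    [[0,0,0,0,0,4],[0,0,0,0,0,4],[0,0,0,0,0,4],[0,0,0,0,0,4],[0,0,0,0,0,4],[0,0,0,0,0,4],[0,0,0,0,0,4],[0,0,0,0,0,0]]
  ]
}}

```text
clock: 13.0
eef_pos: [0.475, 0.0957, 0.0809]
tool_rot: [0.0, -0.525, 0.851, 0.0]
wrist_force: [-4.0, 1.3, 10.4]
width: 0.0129
grasp_force: 62.2
```

{"op": "servo_tool", "data": {
  "motion": [
    [[0,0,0,0,0,4],[0,0,0,0,0,4],[0,0,0,0,0,4],[0,0,0,0,0,4],[0,0,0,0,0,4],[0,0,0,0,0,4],[0,0,0,0,0,4],[0,0,0,0,0,4],[0,0,0,0,0,4],[0,0,0,0,0,0]]
  ]
}}

```text
clock: 13.83
eef_pos: [0.4746, 0.0962, 0.0807]
tool_rot: [-0.0, -0.236, 0.972, 0.001]
wrist_force: [-5.5, 2.4, 11.0]
width: 0.0125
grasp_force: 62.2
```

```bash
python3 -c "
from h import *
s=observe();print(s['wrist_torque'],s['tool_rot'],s['joints'])"
```

```text
[ 1.09951505  2.00437773 -0.00975665] [-1.98308541e-04 -2.35816155e-01  9.71797463e-01  6.26969664e-04] [ 5.23428061e-01  2.39647543e-01 -3.38347723e-01 -1.56986527e-03
 -9.92829203e-01 -1.61724997e+00]
```

64° turned with the knob following. I go on to the stop.

{"op": "servo_tool", "data": {
  "motion": [
    [[0,0,0,0,0,4],[0,0,0,0,0,4],[0,0,0,0,0,4],[0,0,0,0,0,2],[0,0,0,0,0,0],[0,0,0,0,0,0]]
  ]
}}

```text
clock: 14.33
eef_pos: [0.4746, 0.0964, 0.0807]
tool_rot: [-0.0, -0.118, 0.993, 0.001]
wrist_force: [-6.8, 3.7, 9.8]
width: 0.0127
grasp_force: 62.3
```

```bash
python3 -c "
from h import *
s=observe();r=s['tool_rot'];print(s['wrist_torque'],2*(135.7-np.degrees(np.arctan2(r[2],r[1]))))"
```

```text
[1.4178824  2.14994206 0.2607886 ] 77.8829520897346
```

{"op": "servo_tool", "data": {
  "motion": [
    [[0,0,0,0,0,1],[0,0,0,0,0,0],[0,0,0,0,0,0]]
  ]
}}

```text
clock: 14.58
eef_pos: [0.4746, 0.0964, 0.0808]
tool_rot: [-0.0, -0.11, 0.994, 0.001]
wrist_force: [-7.1, 4.2, 9.5]
width: 0.0129
grasp_force: 62.9
```

{"op": "servo_tool", "data": {
  "motion": [
    [[0,0,0,0,0,0],[0,0,0,0,0,0],[0,0,0,0,0,0],[0,0,0,0,0,0],[0,0,0,0,0,0],[0,0,0,0,0,0],[0,0,0,0,0,0]]
  ],
  "claw": 0
}}

```text
clock: 15.17
eef_pos: [0.4752, 0.0955, 0.0801]
tool_rot: [-0.0, -0.109, 0.994, -0.0]
wrist_force: [0.2, -0.5, -0.3]
width: 0.0855
grasp_force: 0.0
```

{"op": "servo_tool", "data": {
  "motion": [
    [[0,0,-0.01,0,0,0],[0,0,-0.02,0,0,0],[0,0,-0.03,0,0,0],[0,0,-0.03,0,0,0],[0,0,-0.03,0,0,0],[0,0,-0.03,0,0,0],[0,0,0,0,0,0],[0,0,0,0,0,0]]
  ]
}}

```text
clock: 15.83
eef_pos: [0.4761, 0.096, 0.232]
tool_rot: [0.002, -0.109, 0.994, 0.001]
wrist_force: [0.2, 0.1, -1.3]
width: 0.0853
grasp_force: 0.0
```

```bash
python3 - <<'E'
from h import *
np.set_printoptions(precision=4,suppress=True)
print(observe()["eef_pos"],observe()["wrist_force"])
c=cam("side");cv2.imwrite("pics/s4.png",cv2.resize(c["img"][180:300,220:340,::-1],None,fx=5,fy=5,interpolation=2))
m=models.cut_out("knob_grip",c)[0];p=cloud(c,m["mask"]);print(m["score"],m["rect"],np.percentile(p,[2,50,98],axis=0))
q=p[p[:,2]>.085];w,v=np.linalg.eigh(np.cov(q[:,:2].T));print(v[:,1],len(q))
E
```

```text
[0.4761 0.096  0.232 ] [ 0.161   0.0897 -1.2977]
0.58 [260.7, 231.7, 284.1, 255.4] [[0.4497 0.0928 0.0642]
 [0.4711 0.1051 0.0779]
 [0.494  0.1226 0.0965]]
[-0.9712 -0.2384] 171
```

View pics/s4.png

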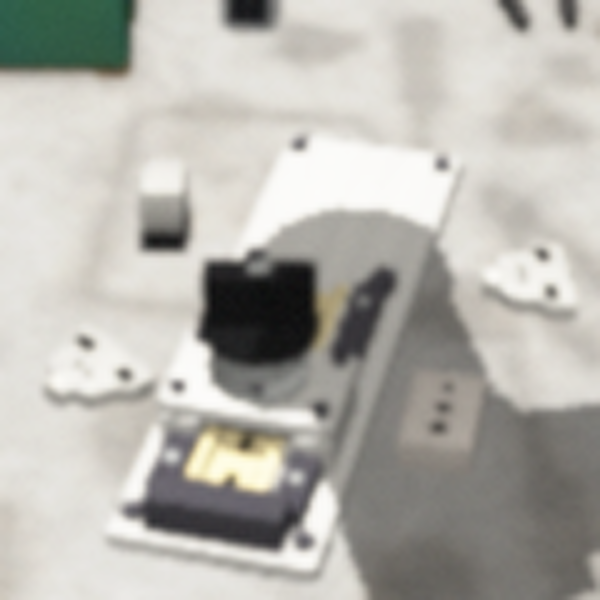

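The bar now lies across the channel at (260,290), about 77° turned and about 7 mm lower. The rail is still at the stop, the bystanders are unmoved and the gripper is clear.

```bash
python3 -c "
from rig import order
print(order.close_job())"
```

```text
the job is handed in; nothing more can be done
None
```

The job is handed in: the rail is against the end stop, and the wing knob is turned about 77° clockwise and holding itself down about 7 mm; the final picture shows the other things unmoved, but I could not measure the clamp force on the rail and no verdict was returned.

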